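# Load the autosampler bed and start it

### The job

Push the row of five vial cassettes along the sampler's guide rail, all together as one closed train, until the leading one is fully home against the end stop with the others closed up behind it; then press the green start key fully down and let it go. Only push with the fingers: do not lift, carry or tip a cassette, do not pull the row apart, and do not press the key before the row is home. Leave the spare cassette, the beaker and the wash bottle where they are, and leave the row at the stop.

Things in the scene. Friction and masses are not known exactly. Their poses are not given: they have to be found in the camera images.
- sampler: Autosampler, a fixed light-grey machine, 160 mm wide. Origin at bench height, mid-width. +x: the direction in which cassettes are pushed, from the open loading end to the end stop; z up; +y left of that direction. Flat steel bed floor 34 mm above the bench. Along y = 0 a guide rail, 10 mm wide, 6 mm high; side guides 12 mm above the floor at y = +-66 to +-73 mm.
- end_stop (a point): Point on the face of the end stop, mid-width of the bed and at floor height (sampler x = 100 mm); axes as the sampler's. The stop is a fixed steel plate 40 mm high, 116 mm wide. A cassette is home when its leading long face touches it.
- loading_end (a point): Mid-width of the open loading end of the bed, at floor height, 290 mm before the end stop; there is no wall here.
- head_top (a point): Middle of the flat top of the sampler's head, the grey block behind the end stop: 112 mm in x, 160 mm in y, top 92 mm above the bench. It carries a black display and the green start key.
- column_top (a point): Top of the fixed needle-arm column behind the head, 220 mm above the bench, 42 mm across at the top; its arm is turned away from the bed, reaching 100 mm further in the sampler's +x. Keep clear of it.
- cassette_1: Blue vial cassette with six white-capped vials, about 0.13 kg, the leading one, nearest the end stop. 20 mm in x, 128 mm in y (across the bed), solid up to 42 mm, 56 mm high over the caps. Origin: centre of the underside, axes as the sampler's. A slot below straddles the rail with play; a few N slide the whole row. The five stand face to face, touching.
- cassette_2: Blue vial cassette with six white-capped vials, about 0.13 kg, second in the row. Same size and axes as cassette_1.
- cassette_3: Blue vial cassette with six white-capped vials, about 0.13 kg, third in the row. Same size and axes as cassette_1.
- cassette_4: Blue vial cassette with six white-capped vials, about 0.13 kg, fourth in the row. Same size and axes as cassette_1.
- cassette_5: Blue vial cassette with six white-capped vials, about 0.13 kg, the last one, nearest the open end; its free rear face (its -x side) is where the row is pushed. Same size and axes as cassette_1.
- start_key (a joint): Travel of the green start key: 0 released, 0.005 m fully pressed; sprung, about 4 N to press fully, returns by itself.
- start_key_top (a point): Centre of the top of the green start key, a round key 26 mm across in a low grey collar on top of the sampler's head; pressed straight down.
- spare_cassette: Spare cassette with yellow caps, same size as the others, standing on the bench beside the sampler on the robot's side. Origin at the centre of its underside. Leave it alone.
- beaker: Glass beaker 69 mm across, 85 mm high, on the bench on the far side of the sampler. Origin at the centre of its underside. Leave it alone.
- wash_bottle: Wash bottle 60 mm across with red cap and spout, 180 mm high over the spout, on the bench on the far side of the sampler. Origin at the centre of its underside. Leave it alone.
Not all that is in view belongs to the job. Leave any pink or red look-alike of the cassette_1 alone.

How it is judged:
By the outcome, as a careful person would: the job done as asked, in the order asked, and still so for the second after the job is handed in, with the robot touching nothing.
It also fails if it takes over 56 s, if anything falls off the work surface, if the arm or the gripper's body presses on something with over 40 N, if the wrist force passes 120 N, or if a joint passes its speed limit or range.

### The arm

A 7-joint arm with a two-finger parallel gripper is mounted at the origin on the work surface. World frame = base frame: x ahead of the robot, y to its left, z up, the work surface at z = 0. Lengths are in m, angles in rad, forces in N, time in s.
With the tool pointing down it reaches from about 0.425 to 0.875 m from the base axis. Payload 4.7 kg.
Tool frame: the origin (TCP) lies at the very end of the fingers, on their centre line; the grasp point (between the pads) lies 19 mm behind it (grip_point_offset is the distance from the TCP to the grasp point, in m); x points along the fingers, z is the direction in which the jaws open and shut, and the axes are right-handed (so a half turn about x gives the same grasp; the last joint's range is limited). The gripper opens to 87 mm and grips with 3 to 60 N. Pads are 19 mm wide; open, the fingers measure 117 mm over their backs; the gripper's body (75 mm by 190 mm) begins 51 mm behind the grasp point.
Start: joints at [-1.323, 0.321, -0.07, 1.45, 0.023, 1.371, -0.057], TCP at [0.151, 0.632, 0.223] pointing down, gripper open.
Joint ranges: [-2.86, 2.86], [-0.3, 2.09], [-1.38, 1.24], [0.06, 2.45], [-1.56, 4.7], [0.09, 2.05], [-2.69, 2.69]. Speed limits (rad/s): [2.57, 2.57, 3.14, 3.14, 3.14, 3.14, 3.14].

### API

Orientations are given as a rotation vector (axis times angle).
In Python, from bench import get_state, get_image, calibration, close_job, grip_point_offset gives the robot as it stands.
- The arm moves only by the tool play_rows, never from a script. Its argument "targets" is a list of rows, each an object with "claw": the closure, from 0 (fully open) to 1 (shut); "linear": the shift along the tool's x, y, z as a fraction of full scale, a list of three; "rotation": the turn, a rotation vector about the tool's x, y, z as a fraction of full scale, a list of three. In form: [{"claw": claw, "linear": [x, y, z], "rotation": [wx, wy, wz]}, ...]. A call has 1 to 10 rows; each row shifts and turns the pose as measured when the row begins, along the tool's axes as they then stand; what a row does not reach is not made up. Full scale, the value 1, is 2.5 cm for a shift and 90 degrees for a turn. A row lasts 1/12 s, in which the tool goes at most 41.7 mm and 7.16 degrees, less where a joint would pass 70% of its speed; a pose out of reach is approached as far as the arm can. A call with a number of a shift or a turn outside -1 to 1 is refused whole. A call with a gripper value outside its range is refused whole. The fingers move at their own pace and stop on an object; "newtons" is the grip in N (left out, the last holds). Time passes only in rows, so rows that do not move let the fingers close. It gives the time, the measured TCP pose, the force and the opening at its end, in the units of the state.
- get_state(): the state, without advancing time (a new reading comes with each control period).
- get_image(name): name is "side" or "top" or "wrist"; returns the picture (420x560x3 uint8, blue, green, red); there is no depth.
- calibration(name): a dict with "fx", "fy", "cx", "cy" (pixels), "rvec" (rotation vector, rad) and "tvec" (3), from world to camera coordinates, as OpenCV has them; the wrist camera has in their place "hand_eye" (4x4, takes a point from camera to tool coordinates, whose origin is the TCP and whose axes are the tool frame's). Camera axes: x right, y down, z forward; pixel columns grow to the right and rows downward; lengths in m; the calibration is good to about 2 mm. A picture is of the moment at which its call begins: read the wrist's pose just before it. calibration takes no time and is no camera call.
- close_job(): hands the job in, once; it reports no verdict.
The state is a dict: "time": time; "joint_positions": joint angles; "qd": joint speeds; "joint_torque": joint torques, N m; "position": TCP position; "tool_rot": TCP orientation; "ft_force": force on the tool from outside, world axes, zero at the start; "torque": the same for the moment, N m; "grip_width": opening from 0.0 (shut) to 1.0 (fully open).
Only numpy, scipy, OpenCV 4.12 (cv2) and the standard library are available. Lean on these libraries where they do the work, as an engineer would, in place of code of your own. Each camera call takes 0.05 s, during which the arm holds its last target. There are 200 camera calls.

## Working session

There is one attempt and no reset: what is moved stays moved. The work goes in short steps, Python scripts to look and compute and a tool call to move; the robot and the scene stay as the last step left them, time stands still between calls to the robot, and variables do not carry over. Pictures are saved under pics/ and viewed, about 8 in all and at most 12, crops included, and the job is handed in when it is done.

Besides the shell and the picture viewer there is one more tool, called after ">>>" as name(argument=value, ...) on one line, values as JSON. play_rows: Moves the arm, as the interface text tells. Shift numbers are shares of 2.5 cm and turn numbers shares of 90 degrees, none past 1 either way. Its arguments: {"type":"object","properties":{"targets":{"type":"array"},"newtons":{"type":"number"}},"required":["targets"]}

```bash
mkdir -p pics; cat > h.py <<'E'
import numpy as np, cv2
from bench import get_state, get_image, calibration, grip_point_offset
def cam(n):
    c=calibration(n); K=np.array([[c['fx'],0,c['cx']],[0,c['fy'],c['cy']],[0,0,1]])
    if 'rvec' in c:
        R=cv2.Rodrigues(np.array(c['rvec'],float))[0]; t=np.array(c['tvec'],float).ravel()
        return K,R.T,-R.T@t
    s=get_state(); H=np.array(c['hand_eye']); T=np.eye(4)
    T[:3,:3]=cv2.Rodrigues(np.array(s['tool_rot'],float))[0]; T[:3,3]=s['position']; T=T@H
    return K,T[:3,:3],T[:3,3]
def ray(n,uv,z,C=None):
    K,R,o=C or cam(n); d=R@np.linalg.inv(K)@np.array([*uv,1.]); return o+d*(z-o[2])/d[2]
def proj(C,p):
    K,R,o=C; q=K@(R.T@(np.array(p)-o)); return q[:2]/q[2]
E
python3 - <<'E'
from h import *
print(get_state())
for n in('top','side'):
    cv2.imwrite(f'pics/{n}0.png',get_image(n)); K,R,o=cam(n); print(n,K[0,0],o.round(3),R[:,2].round(3))
E
```

```text
{'time': 0.0, 'joint_positions': array([-1.32293734,  0.32182001, -0.07005377,  1.45170274,  0.0225687 ,
        1.37081341, -0.05688689]), 'qd': array([-0.00056135, -0.0004632 , -0.00031893, -0.00033768,  0.00194003,
       -0.00256807,  0.00088041]), 'joint_torque': array([-7.84378663e-04, -4.91291428e+01, -4.04379778e-01, -3.12533998e+01,
       -6.38109958e-02,  4.36471333e-02,  1.89954458e-04]), 'position': array([0.1504877 , 0.63174953, 0.2214493 ]), 'tool_rot': array([-1.03658705,  1.31227191,  1.0344568 ]), 'ft_force': array([-0.09691078, -0.04857935,  0.3695352 ]), 'torque': array([0.06509246, 0.02000669, 0.03662251]), 'grip_width': 1.0020192004381516}
top 538.1945811293366 [0.451 0.048 1.336] [ 0.056  0.011 -0.998]
side 501.38032346245905 [0.342 0.812 0.756] [ 0.199 -0.766 -0.612]
```

View pics/top0.png

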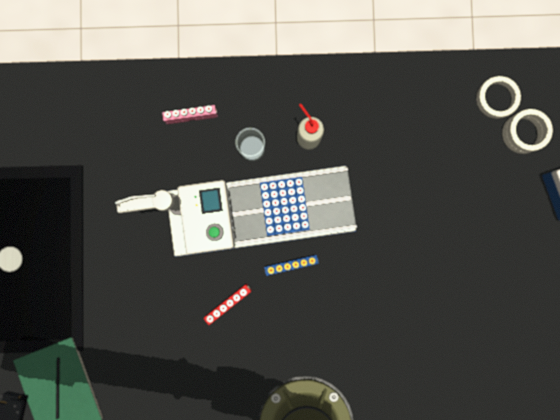

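View pics/side0.png

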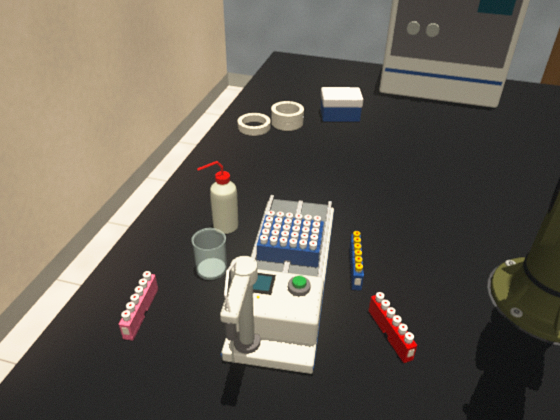

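Top view: the sampler spans roughly (115–355, 165–255), with its +x pointing image-left. The head is at (205,220), the green key at (214,232), and the row of five at (285,207), x 262–308. There are four other cassettes in view: pink (190,113), red (227,305), the yellow-capped spare (291,265), and the blue-bodied white-capped row on the bed. Only the row on the bed fits.

```bash
python3 - <<'E'
from h import *
im=cv2.imread('pics/top0.png'); C=cam('top'); hsv=cv2.cvtColor(im,cv2.COLOR_BGR2HSV)
roi=np.zeros(im.shape[:2],np.uint8); roi[160:252,170:360]=255
g=cv2.inRange(hsv,(50,100,60),(75,255,255))&roi
m=cv2.moments(g,True); k=(m['m10']/m['m00'],m['m01']/m['m00']); print('key',k,m['m00'],ray('top',k,.1,C))
b=cv2.inRange(hsv,(100,120,40),(125,255,255))&roi; b[:,:250]=0
b=cv2.morphologyEx(b,cv2.MORPH_CLOSE,np.ones((9,9)))
n,l,st,ce=cv2.connectedComponentsWithStats(b); i=1+st[1:,4].argmax()
c=max(cv2.findContours((l==i).astype(np.uint8),0,1)[0],key=cv2.contourArea)
r=cv2.minAreaRect(c); bx=cv2.boxPoints(r); print('row',r)
for p in bx: print(p,ray('top',p,.076,C).round(4))
# bed+head outline
w=cv2.inRange(hsv,(0,0,90),(180,70,255)); w=cv2.morphologyEx(w|b|g,cv2.MORPH_CLOSE,np.ones((7,7)))
for nm,p in dict(cornerA=(347,167),cornerB=(355,229)).items(): print(nm,ray('top',p,.046,C).round(4))
for nm,p in dict(sA=(238,213),sB=(350,197)).items(): print(nm,ray('top',p,.04,C).round(4))
big=cv2.resize(im[155:265,160:370],None,fx=3.8,fy=3.8,interpolation=cv2.INTER_CUBIC); cv2.imwrite('pics/crop1.png',big)
E
```

```text
key (213.5952380952381, 231.67857142857142) 84.0 [0.47186309 0.20222847 0.1       ]
row ((284.1499938964844, 206.04998779296875), (53.03300857543945, 41.8607292175293), 81.8698959350586)
[259.68 182.76] [0.5845 0.0946 0.076 ]
[301.12    176.83998] [ 0.596  -0.0032  0.076 ]
[308.62    229.33998] [ 0.4722 -0.0174  0.076 ]
[267.18 235.26] [0.4608 0.0799 0.076 ]
cornerA [ 0.6203 -0.1155  0.046 ]
cornerB [ 0.4707 -0.1298  0.046 ]
sA [0.5164 0.1499 0.04  ]
sB [ 0.5482 -0.1211  0.04  ]
```

View pics/crop1.png

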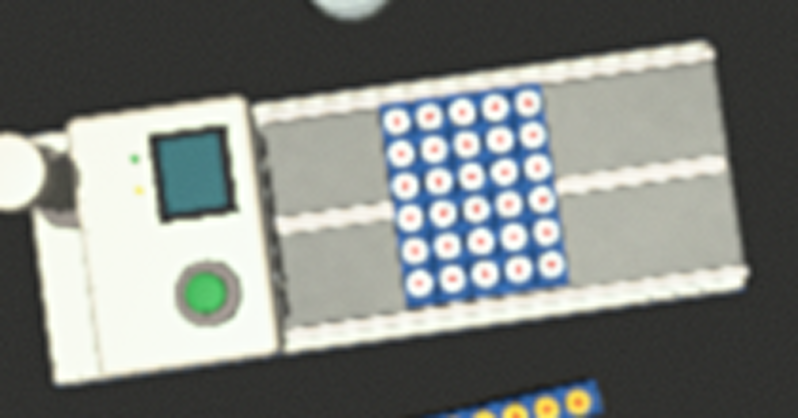

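Crop 1: the rail runs from crop (280,224) to (720,163). The five columns stand closed on the bed and the key is at crop (207,292). Sampler +x ≈ (-0.117, 0.993) in world, rear face middle ≈ (0.534, -0.010), and the travel is about 70 mm.

```bash
cat >> h.py <<'E'
from scipy.spatial.transform import Rotation as Ro
ex=np.array([-.117,.993,0]); ey=np.array([-.993,-.117,0])
def plan(*pts,sgn=None):
    s=get_state(); R=Ro.from_rotvec(s['tool_rot']); x=np.array([0,0,-1.]); 
    best=None
    for g in ((1,-1) if sgn is None else (sgn,)):
        z=g*ey/np.linalg.norm(ey); Rt=Ro.from_matrix(np.c_[x,np.cross(z,x),z]); d=(R.inv()*Rt).as_rotvec()
        print('g',g,'turn/90',(d/(np.pi/2)).round(3),'deg',np.degrees(np.linalg.norm(d)).round(1))
        if best is None or np.linalg.norm(d)<np.linalg.norm(best[0]): best=(d,Rt)
    p=np.array(s['position']); print('t',s['time'],'pos',p.round(4),'F',np.round(s['ft_force'],1),'q',s['joint_positions'].round(2),'R now\n',R.as_matrix().round(3))
    for q in pts: print(np.round(q,3),'now-frame',(R.inv().apply(np.array(q)-p)/.025).round(2),'aligned-frame',(best[1].inv().apply(np.array(q)-p)/.025).round(2)); p=np.array(q)
E
python3 - <<'E'
from h import *
print(calibration('wrist')['hand_eye'])
C=cam('top'); print('rail end',ray('top',(233.7,213.9),.04,C))
rear=np.array([.534,-.010,0])
plan([.15,.632,.36],[.45,.40,.36],rear-.07*ex+[0,0,.36],rear-.04*ex+[0,0,.05])
E
```

```text
[[ 4.92972842e-05 -2.91712028e-01  9.56506189e-01 -1.62128350e-01]
 [ 2.44973703e-05 -9.56506190e-01 -2.91712029e-01  8.07306989e-02]
 [ 9.99999998e-01  3.78124971e-05 -4.00069800e-05 -2.87426357e-04]
 [ 0.00000000e+00  0.00000000e+00  0.00000000e+00  1.00000000e+00]]
rail end [0.51453805 0.16034955 0.04      ]
g 1 turn/90 [-1.224e+00 -1.000e-03 -1.000e-03] deg 110.1
g -1 turn/90 [ 0.776 -0.001  0.001] deg 69.9
t 0.1 pos [0.1505 0.6318 0.2216] F [ 0.7 -0.5 -0.2] q [-1.32  0.32 -0.07  1.45  0.02  1.37 -0.06] R now
 [[-0.    -0.973  0.232]
 [-0.002  0.232  0.973]
 [-1.    -0.    -0.002]]
[0.15  0.632 0.36 ] now-frame [-5.54  0.02 -0.01] aligned-frame [-5.54  0.01 -0.02]
[0.45 0.4  0.36] now-frame [ 1.000e-02 -1.382e+01 -6.250e+00] aligned-frame [  0.   -10.62  10.83]
[ 0.542 -0.08   0.36 ] now-frame [  0.03  -8.03 -17.8 ] aligned-frame [  0.   -19.48   1.42]
[ 0.539 -0.05   0.05 ] now-frame [12.4   0.41  1.15] aligned-frame [12.4  1.2 -0. ]
```

>>> play_rows(targets=[{"claw":0.4,"linear":[-0.6,0,0],"rotation":[0.078,0,0]},{"claw":0.4,"linear":[-0.6,0,0],"rotation":[0.078,0,0]},{"claw":0.4,"linear":[-0.6,0,0],"rotation":[0.078,0,0]},{"claw":0.4,"linear":[-0.6,0,0],"rotation":[0.078,0,0]},{"claw":0.4,"linear":[-0.6,0,0],"rotation":[0.078,0,0]},{"claw":0.4,"linear":[-0.6,0,0],"rotation":[0.078,0,0]},{"claw":0.4,"linear":[-0.6,0,0],"rotation":[0.078,0,0]},{"claw":0.4,"linear":[-0.6,0,0],"rotation":[0.078,0,0]},{"claw":0.4,"linear":[-0.6,0,0],"rotation":[0.078,0,0]},{"claw":0.4,"linear":[-0.6,0,0],"rotation":[0.078,0,0]}])

```text
time: 0.93
position: [0.1498, 0.6282, 0.3657]
tool_rot: [-0.085, 1.576, 0.049]
ft_force: [0.3, -0.4, -0.3]
grip_width: 0.6
```

```bash
python3 - <<'E'
from h import *
rear=np.array([.534,-.010,0])
plan([.45,.40,.36],rear-.07*ex+[0,0,.36],rear-.04*ex+[0,0,.05])
E
```

```text
g 1 turn/90 [1.979 0.023 0.007] deg 178.2
g -1 turn/90 [-0.02  -0.005  0.015] deg 2.3
t 0.9333 pos [0.1498 0.6282 0.3657] F [ 0.3 -0.4 -0.3] q [-1.44  0.31  0.09  1.19 -0.03  1.67 -1.27] R now
 [[-0.005 -0.085  0.996]
 [-0.023  0.996  0.085]
 [-1.    -0.023 -0.007]]
[0.45 0.4  0.36] now-frame [  0.38 -10.11  11.19] aligned-frame [  0.23 -10.47  10.86]
[ 0.542 -0.08   0.36 ] now-frame [  0.43 -19.42   2.04] aligned-frame [  0.   -19.48   1.42]
[ 0.539 -0.05   0.05 ] now-frame [12.37  1.48  0.05] aligned-frame [12.4  1.2 -0. ]
```

>>> play_rows(targets=[{"claw":0.4,"linear":[0,-1,1],"rotation":[0,0,0]},{"claw":0.4,"linear":[0,-1,1],"rotation":[0,0,0]},{"claw":0.4,"linear":[0,-1,1],"rotation":[0,0,0]},{"claw":0.4,"linear":[0,-1,1],"rotation":[0,0,0]},{"claw":0.4,"linear":[0,-1,1],"rotation":[0,0,0]},{"claw":0.4,"linear":[0,-1,1],"rotation":[0,0,0]},{"claw":0.4,"linear":[0,-1,1],"rotation":[0,0,0]},{"claw":0.4,"linear":[0,-1,1],"rotation":[0,0,0]},{"claw":0.4,"linear":[0,-1,1],"rotation":[0,0,0]},{"claw":0.4,"linear":[0,-1,1],"rotation":[0,0,0]}])

```text
time: 1.77
position: [0.4197, 0.3989, 0.3655]
tool_rot: [-0.097, 1.583, 0.063]
ft_force: [-0.5, 0.3, 0.0]
grip_width: 0.603
```

>>> play_rows(targets=[{"claw":0.4,"linear":[0,-1,0.2],"rotation":[0,0,0]},{"claw":0.4,"linear":[0,-1,0.2],"rotation":[0,0,0]},{"claw":0.4,"linear":[0,-1,0.2],"rotation":[0,0,0]},{"claw":0.4,"linear":[0,-1,0.2],"rotation":[0,0,0]},{"claw":0.4,"linear":[0,-1,0.2],"rotation":[0,0,0]},{"claw":0.4,"linear":[0,-1,0.2],"rotation":[0,0,0]},{"claw":0.4,"linear":[0,-1,0.2],"rotation":[0,0,0]},{"claw":0.4,"linear":[0,-1,0.2],"rotation":[0,0,0]},{"claw":0.4,"linear":[0,-1,0.2],"rotation":[0,0,0]},{"claw":0.4,"linear":[0,-1,0.2],"rotation":[0,0,0]}])

```text
time: 2.6
position: [0.4992, 0.1379, 0.3651]
tool_rot: [-0.096, 1.589, 0.05]
ft_force: [-0.3, 0.8, 0.6]
grip_width: 0.601
```

```bash
python3 - <<'E'
from h import *
rear=np.array([.534,-.010,0])
plan(rear-.07*ex+[0,0,.36],rear-.04*ex+[0,0,.05])
E
```

```text
g 1 turn/90 [1.984 0.027 0.021] deg 178.6
g -1 turn/90 [-0.016 -0.014  0.018] deg 2.4
t 2.6 pos [0.4992 0.1379 0.3651] F [-0.3  0.8  0.6] q [-0.83  0.02  0.5   1.52  0.01  1.63 -0.23] R now
 [[-0.018 -0.093  0.995]
 [-0.03   0.995  0.092]
 [-0.999 -0.028 -0.021]]
[ 0.542 -0.08   0.36 ] now-frame [ 0.43 -8.81  0.91] aligned-frame [ 0.21 -8.84  0.69]
[ 0.539 -0.05   0.05 ] now-frame [12.36  1.54  0.23] aligned-frame [12.4  1.2 -0. ]
```

>>> play_rows(targets=[{"claw":0.4,"linear":[0,-1,0.1],"rotation":[-0.016,-0.014,0.018]},{"claw":0.4,"linear":[0,-1,0.1],"rotation":[0,0,0]},{"claw":0.4,"linear":[0,-1,0.1],"rotation":[0,0,0]},{"claw":0.4,"linear":[0,-1,0.1],"rotation":[0,0,0]},{"claw":0.4,"linear":[0,-1,0.1],"rotation":[0,0,0]},{"claw":0.4,"linear":[0,-1,0.1],"rotation":[0,0,0]},{"claw":0.4,"linear":[0,-1,0.1],"rotation":[0,0,0]},{"claw":0.4,"linear":[0,-0.9,0],"rotation":[0,0,0]},{"claw":0.4,"linear":[0,-0.5,0],"rotation":[0,0,0]},{"claw":0.4,"linear":[0,0,0],"rotation":[0,0,0]}])

```text
time: 3.43
position: [0.5393, -0.0871, 0.3623]
tool_rot: [-0.086, 1.572, 0.086]
ft_force: [0.1, 1.2, -0.6]
grip_width: 0.595
```

>>> play_rows(targets=[{"claw":0.4,"linear":[0.8,0,0],"rotation":[0,0,0]},{"claw":0.4,"linear":[0.8,0,0],"rotation":[0,0,0]},{"claw":0.4,"linear":[0.8,0,0],"rotation":[0,0,0]},{"claw":0.4,"linear":[0.8,0,0],"rotation":[0,0,0]},{"claw":0.4,"linear":[0.8,0,0],"rotation":[0,0,0]},{"claw":0.4,"linear":[0.8,0,0],"rotation":[0,0,0]},{"claw":0.4,"linear":[0.8,0,0],"rotation":[0,0,0]},{"claw":0.4,"linear":[0.8,0,0],"rotation":[0,0,0]},{"claw":0.4,"linear":[0,0,0],"rotation":[0,0,0]}])

```text
time: 4.18
position: [0.5379, -0.0778, 0.1943]
tool_rot: [-0.086, 1.573, 0.094]
ft_force: [-0.3, 0.6, -1.4]
grip_width: 0.6
```

```bash
python3 - <<'E'
from h import *
rear=np.array([.534,-.010,0])
plan(rear-.07*ex+[0,0,.15],rear-.04*ex+[0,0,.05])
C=cam('wrist'); im=get_image('wrist'); cv2.imwrite('pics/w1.png',im)
print(proj(C,[.534,-.01,.076]),proj(C,[.534,-.01,.034]))
E
```

```text
g 1 turn/90 [ 1.999 -0.005  0.004] deg 179.9
g -1 turn/90 [-0.001 -0.002 -0.003] deg 0.4
t 4.1833 pos [ 0.5379 -0.0778  0.1943] F [-0.3  0.6 -1.4] q [-0.57  0.13  0.73  1.78 -0.09  1.28  0.3 ] R now
 [[-0.004 -0.115  0.993]
 [ 0.005  0.993  0.115]
 [-1.     0.005 -0.004]]
[ 0.542 -0.08   0.15 ] now-frame [ 1.77 -0.1   0.17] aligned-frame [ 1.77 -0.09  0.16]
[ 0.539 -0.05   0.05 ] now-frame [4.01 1.18 0.01] aligned-frame [ 4.   1.2 -0. ]
[291.29247456 118.13592549] [290.6575693  116.01409415]
```

View pics/w1.png

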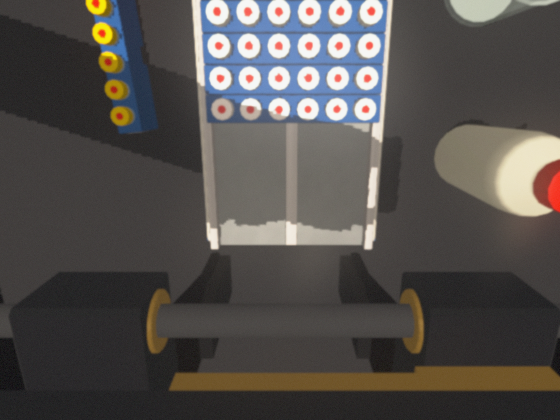

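Wrist view: rear edge of cassette_5 at row ~123, rail at column 291, and the side guides at columns 207 and 375, symmetric about the tool. The wash bottle is at (490,165), so I'll check it against the gripper body's sweep.

```bash
python3 - <<'E'
from h import *
im=cv2.imread('pics/w1.png'); C=cam('wrist')
b=im[:,:,0].astype(int)-im[:,:,2]; col=[np.where(b[:200,u]>50)[0].max() for u in (225,245,265,320,340,360)]; print(col)
r=[ray('',(u,v+.5),.076,C) for u,v in zip((225,360),(col[0],col[-1]))]; print(np.round(r,4))
tcp=np.array(get_state()['position']); rear=np.mean(r,0)
print('rear-tcp along ex',(rear-tcp)@ex,'lat',(rear-tcp)@ey)
for nm,p,z in(('bottle base L',(437,160),.03),('red cap',(311,127),.15)):
    q=ray('',p,z,C) if 'base' in nm else ray('top',p,z,cam('top')); print(nm,q.round(3),'s from tcp',((q-tcp)@ex).round(3),((q-tcp)@ey).round(3))
for u in(207,375): print(((ray('',(u,200),.046,C)-tcp)@ey).round(4))
E
```

```text
[np.int64(97), np.int64(98), np.int64(108), np.int64(120), np.int64(122), np.int64(121)]
[[ 0.4854 -0.0011  0.076 ]
 [ 0.5864 -0.0066  0.076 ]]
rear-tcp along ex 0.0737634334528105 lat -0.005656214789150389
bottle base L [ 0.669 -0.033  0.03 ] s from tcp 0.029 -0.135
red cap [ 0.698 -0.025  0.15 ] s from tcp 0.033 -0.164
0.0688
-0.0783
```

>>> play_rows(targets=[{"claw":0.4,"linear":[0.8,0,0.1],"rotation":[0,0,0]},{"claw":0.4,"linear":[0.8,0,0.1],"rotation":[0,0,0]},{"claw":0.4,"linear":[0.8,0,0],"rotation":[0,0,0]},{"claw":0.4,"linear":[0.8,0,0],"rotation":[0,0,0]},{"claw":0.4,"linear":[0.8,0,0],"rotation":[0,0,0]},{"claw":0.4,"linear":[0.7,0,0],"rotation":[0,0,0]},{"claw":0.4,"linear":[0.5,0,0],"rotation":[0,0,0]},{"claw":0.4,"linear":[0.2,0,0],"rotation":[0,0,0]},{"claw":0.4,"linear":[0,0,0],"rotation":[0,0,0]}])

```text
time: 4.98
position: [0.5554, -0.0691, 0.0691]
tool_rot: [-0.091, 1.551, 0.104]
ft_force: [-0.5, -0.3, 0.6]
grip_width: 0.603
```

```bash
python3 - <<'E'
from h import *
rear=np.array([.534,-.014,0.05])
plan(rear-.02*ex,rear)
E
```

```text
g 1 turn/90 [-1.995  0.008  0.018] deg 179.6
g -1 turn/90 [ 0.005  0.012 -0.005] deg 1.2
t 4.9833 pos [ 0.5554 -0.0691  0.0691] F [-0.5 -0.3  0.6] q [-0.52  0.29  0.69  1.89 -0.23  1.02  0.4 ] R now
 [[ 0.017 -0.124  0.992]
 [ 0.01   0.992  0.124]
 [-1.     0.008  0.018]]
[ 0.536 -0.034  0.05 ] now-frame [ 0.76  1.49 -0.59] aligned-frame [ 0.76  1.49 -0.59]
[ 0.534 -0.014  0.05 ] now-frame [0.01 0.8  0.01] aligned-frame [ 0.   0.8 -0. ]
```

>>> play_rows(targets=[{"claw":0.4,"linear":[0.2,0,-0.25],"rotation":[0,0.006,0]},{"claw":0.4,"linear":[0.2,0,-0.2],"rotation":[0,0.006,0]},{"claw":0.4,"linear":[0.2,0.1,-0.1],"rotation":[0,0,0]},{"claw":0.4,"linear":[0.1,0.3,0],"rotation":[0,0,0]},{"claw":0.4,"linear":[0,0.3,0],"rotation":[0,0,0]},{"claw":0.4,"linear":[0,0.2,0],"rotation":[0,0,0]},{"claw":0.4,"linear":[0,0.2,0],"rotation":[0,0,0]},{"claw":0.4,"linear":[0,0,0],"rotation":[0,0,0]}])

```text
time: 5.65
position: [0.5399, -0.0397, 0.0545]
tool_rot: [-0.091, 1.565, 0.105]
ft_force: [-0.6, -0.1, 0.5]
grip_width: 0.601
```

```bash
python3 - <<'E'
from h import *
rear=np.array([.536,-.014,0.05])
plan(rear-.02*ex,rear)
E
```

```text
g 1 turn/90 [-1.995  0.009  0.004] deg 179.5
g -1 turn/90 [ 0.005  0.003 -0.006] deg 0.7
t 5.65 pos [ 0.5399 -0.0397  0.0545] F [-0.6 -0.1  0.5] q [-0.57  0.28  0.68  1.93 -0.22  1.    0.34] R now
 [[ 0.003 -0.125  0.992]
 [ 0.009  0.992  0.125]
 [-1.     0.009  0.004]]
[ 0.538 -0.034  0.05 ] now-frame [ 0.18  0.24 -0.03] aligned-frame [ 0.18  0.24 -0.03]
[ 0.536 -0.014  0.05 ] now-frame [0.01 0.8  0.01] aligned-frame [ 0.   0.8 -0. ]
```

>>> play_rows(targets=[{"claw":0.4,"linear":[0.1,0.15,0],"rotation":[0.005,0.003,-0.006]},{"claw":0.4,"linear":[0.05,0.15,0],"rotation":[0,0,0]},{"claw":0.4,"linear":[0,0.15,0],"rotation":[0,0,0]},{"claw":0.4,"linear":[0,0.15,0],"rotation":[0,0,0]},{"claw":0.4,"linear":[0,0.15,0],"rotation":[0,0,0]},{"claw":0.4,"linear":[0,0.15,0],"rotation":[0,0,0]},{"claw":0.4,"linear":[0,0.15,0],"rotation":[0,0,0]},{"claw":0.4,"linear":[0,0.15,0],"rotation":[0,0,0]}])

```text
time: 6.32
position: [0.5372, -0.0122, 0.0518]
tool_rot: [-0.096, 1.566, 0.086]
ft_force: [0.3, -4.6, 0.2]
grip_width: 0.602
```

```bash
python3 - <<'E'
from h import *
plan([.527,.055,.05])
E
```

```text
g 1 turn/90 [ 1.999  0.007 -0.002] deg 179.9
g -1 turn/90 [-0.001  0.001  0.004] deg 0.4
t 6.3167 pos [ 0.5372 -0.0122  0.0518] F [ 0.3 -4.6  0.2] q [-0.62  0.27  0.67  1.94 -0.2   0.99  0.25] R now
 [[ 0.003 -0.116  0.993]
 [-0.006  0.993  0.116]
 [-1.    -0.007  0.002]]
[0.527 0.055 0.05 ] now-frame [ 0.05  2.72 -0.09] aligned-frame [ 0.07  2.72 -0.09]
```

>>> play_rows(targets=[{"claw":0.4,"linear":[0,0.15,0],"rotation":[0,0,0]},{"claw":0.4,"linear":[0,0.15,0],"rotation":[0,0,0]},{"claw":0.4,"linear":[0,0.15,0],"rotation":[0,0,0]},{"claw":0.4,"linear":[0,0.15,0],"rotation":[0,0,0]},{"claw":0.4,"linear":[0,0.15,0],"rotation":[0,0,0]},{"claw":0.4,"linear":[0,0.15,0],"rotation":[0,0,0]},{"claw":0.4,"linear":[0,0.15,0],"rotation":[0,0,0]},{"claw":0.4,"linear":[0,0.15,0],"rotation":[0,0,0]},{"claw":0.4,"linear":[0,0.15,0],"rotation":[0,0,0]},{"claw":0.4,"linear":[0,0.15,0],"rotation":[0,0,0]}])

```text
time: 7.15
position: [0.5325, 0.0264, 0.0518]
tool_rot: [-0.096, 1.566, 0.082]
ft_force: [1.1, -3.7, -0.4]
grip_width: 0.605
```

```bash
python3 - <<'E'
from h import *
plan([.527,.055,.05])
E
```

```text
g 1 turn/90 [ 1.998  0.009 -0.002] deg 179.8
g -1 turn/90 [-0.002  0.001  0.006] deg 0.6
t 7.15 pos [0.5325 0.0264 0.0518] F [ 1.1 -3.7 -0.4] q [-0.69  0.26  0.65  1.95 -0.18  0.98  0.16] R now
 [[ 0.003 -0.113  0.994]
 [-0.009  0.993  0.114]
 [-1.    -0.009  0.002]]
[0.527 0.055 0.05 ] now-frame [ 0.06  1.16 -0.09] aligned-frame [ 0.07  1.16 -0.08]
```

>>> play_rows(targets=[{"claw":0.4,"linear":[0,0.12,0],"rotation":[0,0,0]},{"claw":0.4,"linear":[0,0.12,0],"rotation":[0,0,0]},{"claw":0.4,"linear":[0,0.12,0],"rotation":[0,0,0]},{"claw":0.4,"linear":[0,0.12,0],"rotation":[0,0,0]},{"claw":0.4,"linear":[0,0.1,0],"rotation":[0,0,0]},{"claw":0.4,"linear":[0,0.1,0],"rotation":[0,0,0]},{"claw":0.4,"linear":[0,0.1,0],"rotation":[0,0,0]}])

```text
time: 7.73
position: [0.53, 0.0477, 0.0517]
tool_rot: [-0.097, 1.566, 0.082]
ft_force: [0.4, -3.3, 0.8]
grip_width: 0.599
```

>>> play_rows(targets=[{"claw":0.4,"linear":[0,0.1,0],"rotation":[0,0,0]},{"claw":0.4,"linear":[0,0.1,0],"rotation":[0,0,0]},{"claw":0.4,"linear":[0,0.1,0],"rotation":[0,0,0]}])

```text
time: 7.98
position: [0.5296, 0.0524, 0.0518]
tool_rot: [-0.1, 1.566, 0.078]
ft_force: [2.3, -13.0, 1.3]
grip_width: 0.599
```

>>> play_rows(targets=[{"claw":0.4,"linear":[0,0.1,0],"rotation":[0,0,0]},{"claw":0.4,"linear":[0,0.1,0],"rotation":[0,0,0]}])

```text
time: 8.15
position: [0.5296, 0.0522, 0.0519]
tool_rot: [-0.105, 1.565, 0.071]
ft_force: [0.1, -9.3, 0.8]
grip_width: 0.6
```

```bash
python3 - <<'E'
from h import *
plan([.527,.055,.05])
cv2.imwrite('pics/top1.png',get_image('top')); cv2.imwrite('pics/w2.png',get_image('wrist'))
a=cv2.imread('pics/top1.png')[160:260,165:365]; a=cv2.resize(a,(800,400),interpolation=2)
s=get_image('side'); s=cv2.resize(s[190:330,220:345],None,fx=3,fy=3)
w=cv2.resize(cv2.imread('pics/w2.png')[:190],None,fx=.75,fy=.75)
o=np.zeros((600,800,3),np.uint8); o[:300,:600]=cv2.resize(a,(600,300)); o[300:300+w.shape[0],:w.shape[1]]=w
s=cv2.resize(s,None,fx=.71,fy=.71); o[300:300+s.shape[0],430:430+s.shape[1]]=s
cv2.imwrite('pics/mix1.png',o)
E
```

```text
g 1 turn/90 [ 1.996  0.022 -0.003] deg 179.7
g -1 turn/90 [-0.003  0.002  0.014] deg 1.3
t 8.15 pos [0.5296 0.0522 0.0519] F [ 0.1 -9.3  0.8] q [-0.74  0.26  0.64  1.96 -0.16  0.98  0.09] R now
 [[ 0.005 -0.112  0.994]
 [-0.021  0.994  0.112]
 [-1.    -0.022  0.003]]
[0.527 0.055 0.05 ] now-frame [ 0.07  0.13 -0.09] aligned-frame [ 0.08  0.12 -0.09]
```

View pics/mix1.png

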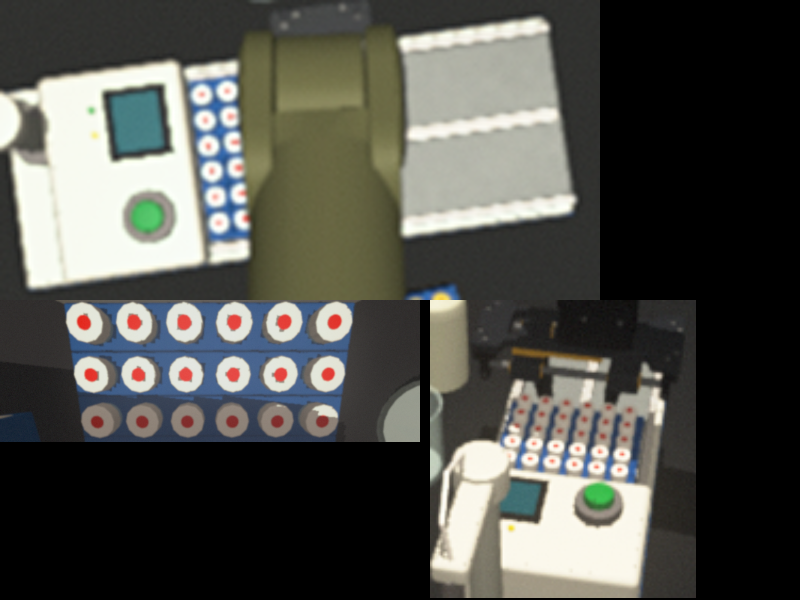

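The mosaic shows the row at the head, its leading face at top-view mosaic column ~188 with no floor visible in front, and the caps evenly spaced. The TCP has stalled at y≈0.052 and the force has risen. I'll give one firmer nudge to confirm.

>>> play_rows(targets=[{"claw":0.4,"linear":[0,0.22,0],"rotation":[0,0,0.012]},{"claw":0.4,"linear":[0,0.22,0],"rotation":[0,0,0]},{"claw":0.4,"linear":[0,0.22,0],"rotation":[0,0,0]}])

```text
time: 8.55
position: [0.5295, 0.0522, 0.0519]
tool_rot: [-0.102, 1.565, 0.066]
ft_force: [2.0, -14.7, 1.3]
grip_width: 0.598
```

Home is confirmed: 15 N gives no motion. Now I'll back off and rise.

>>> play_rows(targets=[{"claw":0.4,"linear":[0,-0.1,0],"rotation":[0,0,0.01]},{"claw":0.4,"linear":[0,-0.2,0],"rotation":[0,0,0.01]},{"claw":0.4,"linear":[0,-0.4,0],"rotation":[0,0,0]},{"claw":0.4,"linear":[0,-0.5,0],"rotation":[0,0,0]},{"claw":0.4,"linear":[0,-0.5,0],"rotation":[0,0,0]},{"claw":0.4,"linear":[-0.3,0,0],"rotation":[0,0,0]},{"claw":0.7,"linear":[-0.8,0,0],"rotation":[0,0,0]},{"claw":1,"linear":[-0.9,0,0],"rotation":[0,0,0]},{"claw":1,"linear":[-0.9,0,0],"rotation":[0,0,0]},{"claw":1,"linear":[-0.9,0,0],"rotation":[0,0,0]}])

```text
time: 9.38
position: [0.5289, 0.018, 0.1459]
tool_rot: [-0.073, 1.579, 0.103]
ft_force: [0.9, -0.4, 1.1]
grip_width: 0.38
```

>>> play_rows(targets=[{"claw":1,"linear":[-0.9,0,0],"rotation":[0,0,0]},{"claw":1,"linear":[-0.9,0,0],"rotation":[0,0,0]},{"claw":1,"linear":[-0.5,0,0],"rotation":[0,0,0]},{"claw":1,"linear":[0,0,0],"rotation":[0,0,0]}])

```text
time: 9.72
position: [0.5314, 0.0236, 0.2135]
tool_rot: [-0.07, 1.57, 0.112]
ft_force: [0.6, -0.1, -0.9]
grip_width: 0.078
```

```bash
python3 - <<'E'
from h import *
plan([.472,.202,.2],[.472,.202,.11])
g=None
im=get_image('top'); cv2.imwrite('pics/top2.png',im); C=cam('wrist'); w=get_image('wrist'); cv2.imwrite('pics/w3.png',w)
hsv=cv2.cvtColor(w,cv2.COLOR_BGR2HSV); g=cv2.inRange(hsv,(50,100,60),(75,255,255)); m=cv2.moments(g,True)
if m['m00']>50: k=(m['m10']/m['m00'],m['m01']/m['m00']); print('key w',k,m['m00'],ray('',k,.1,C))
s=get_image('side'); hs=cv2.cvtColor(s,cv2.COLOR_BGR2HSV); g=cv2.inRange(hs,(50,120,60),(75,255,255)); m=cv2.moments(g,True); k=(m['m10']/m['m00'],m['m01']/m['m00']); Cs=cam('side')
for z in(.092,.1,.105): print('side',k,z,ray('',k,z,Cs))
a=cv2.resize(im[160:260,165:365],(800,400),interpolation=2); o=np.zeros((600,800,3),np.uint8); o[:400]=a; o[400:,:266]=cv2.resize(w,(266,200)); cv2.imwrite('pics/mix2.png',o)
E
```

```text
g 1 turn/90 [ 1.999 -0.027  0.   ] deg 179.9
g -1 turn/90 [-0.001 -0.    -0.017] deg 1.5
t 9.7167 pos [0.5314 0.0236 0.2135] F [ 0.6 -0.1 -0.9] q [-0.72  0.08  0.68  1.78 -0.08  1.31  0.1 ] R now
 [[-0.003 -0.116  0.993]
 [ 0.026  0.993  0.116]
 [-1.     0.027 -0.   ]]
[0.472 0.202 0.2  ] now-frame [ 0.74  7.35 -1.53] aligned-frame [ 0.54  7.36 -1.52]
[0.472 0.202 0.11 ] now-frame [ 3.6 -0.1  0. ] aligned-frame [3.6 0.  0. ]
side (299.0, 281.5483870967742) 0.092 [0.47489421 0.18365708 0.092     ]
side (299.0, 281.5483870967742) 0.1 [0.47328943 0.19121949 0.1       ]
side (299.0, 281.5483870967742) 0.105 [0.47228644 0.19594599 0.105     ]
```

View pics/mix2.png

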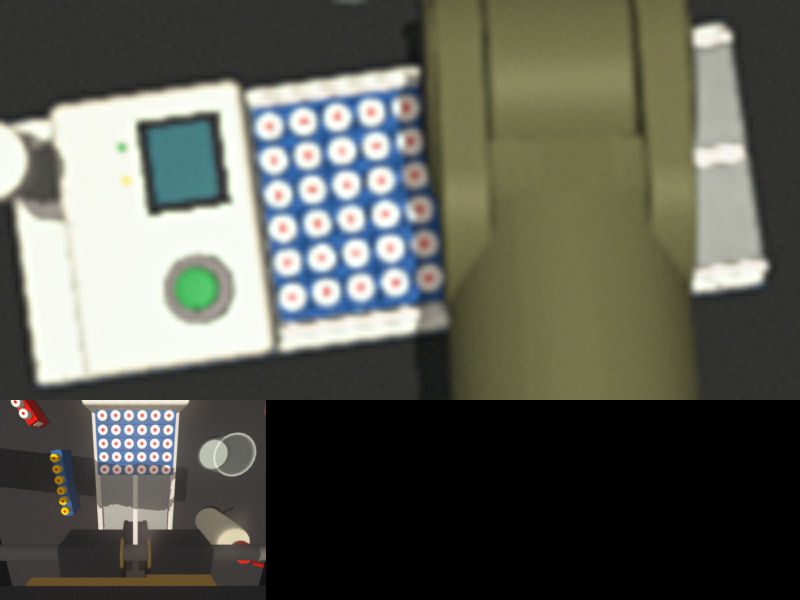

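The five columns are evenly spaced and closed up against the stop/head edge (mosaic column ~250–275), and nothing was dragged back. The key is at mosaic (198,289), world ≈ (0.472, 0.200) from both cameras, top ≈ 0.105. Next, above the key.

>>> play_rows(targets=[{"claw":1,"linear":[0,0.8,-0.2],"rotation":[0,0,-0.016]},{"claw":1,"linear":[0,0.9,-0.2],"rotation":[0,0,0]},{"claw":1,"linear":[0,0.9,-0.2],"rotation":[0,0,0]},{"claw":1,"linear":[0,0.9,-0.2],"rotation":[0,0,0]},{"claw":1,"linear":[0,0.9,-0.2],"rotation":[0,0,0]},{"claw":1,"linear":[0,0.9,-0.2],"rotation":[0,0,0]},{"claw":1,"linear":[0,0.9,-0.2],"rotation":[0,0,0]},{"claw":1,"linear":[0,0.6,-0.1],"rotation":[0,0,0]},{"claw":1,"linear":[0,0,0],"rotation":[0,0,0]}])

```text
time: 10.62
position: [0.4611, 0.1922, 0.1951]
tool_rot: [-0.097, 1.598, 0.078]
ft_force: [-0.1, 1.0, 0.1]
grip_width: 0.003
```

```bash
python3 - <<'E'
from h import *
plan([.472,.2,.13],[.472,.2,.105])
print(get_state()['grip_width'])
E
```

```text
g 1 turn/90 [1.996 0.01  0.029] deg 179.6
g -1 turn/90 [-0.004 -0.019  0.006] deg 1.8
t 10.6167 pos [0.4611 0.1922 0.1951] F [-0.1  1.   0.1] q [-0.93  0.03  0.5   1.85 -0.02  1.3  -0.32] R now
 [[-0.028 -0.111  0.993]
 [-0.013  0.994  0.111]
 [-1.    -0.01  -0.029]]
[0.472 0.2   0.13 ] now-frame [2.59 0.29 0.55] aligned-frame [2.61 0.26 0.47]
[0.472 0.2   0.105] now-frame [1.   0.01 0.03] aligned-frame [1. 0. 0.]
0.002532410865717914
```

>>> play_rows(targets=[{"claw":1,"linear":[0.4,0.1,0.2],"rotation":[-0.004,-0.018,0.006]},{"claw":1,"linear":[0.6,0.1,0.2],"rotation":[0,0,0]},{"claw":1,"linear":[0.6,0.1,0.1],"rotation":[0,0,0]},{"claw":1,"linear":[0.5,0,0],"rotation":[0,0,0]},{"claw":1,"linear":[0.2,0,0],"rotation":[0,0,0]},{"claw":1,"linear":[0,0,0],"rotation":[0,0,0]}])

```text
time: 11.12
position: [0.4696, 0.196, 0.1288]
tool_rot: [-0.099, 1.578, 0.086]
ft_force: [0.1, -0.1, -0.0]
grip_width: 0.007
```

```bash
python3 - <<'E'
from h import *
plan([.472,.2,.12],[.472,.2,.105])
cv2.imwrite('pics/w4.png',get_image('wrist')); s=get_image('side'); t=get_image('top')
cv2.imwrite('pics/s4.png',np.hstack([cv2.resize(s[210:330,220:340],(400,400)),cv2.resize(t[170:260,165:255],(400,400))]))
E
```

```text
g 1 turn/90 [-2.    -0.008 -0.009] deg 180.0
g -1 turn/90 [ 0.    -0.006  0.005] deg 0.7
t 11.1167 pos [0.4696 0.196  0.1288] F [ 0.1 -0.1 -0. ] q [-0.92  0.1   0.5   1.92 -0.05  1.14 -0.29] R now
 [[-0.008 -0.117  0.993]
 [-0.009  0.993  0.117]
 [-1.    -0.008 -0.009]]
[0.472 0.2   0.12 ] now-frame [0.35 0.15 0.12] aligned-frame [0.35 0.15 0.12]
[0.472 0.2   0.105] now-frame [0.6  0.   0.01] aligned-frame [0.6 0.  0. ]
```

View pics/s4.png

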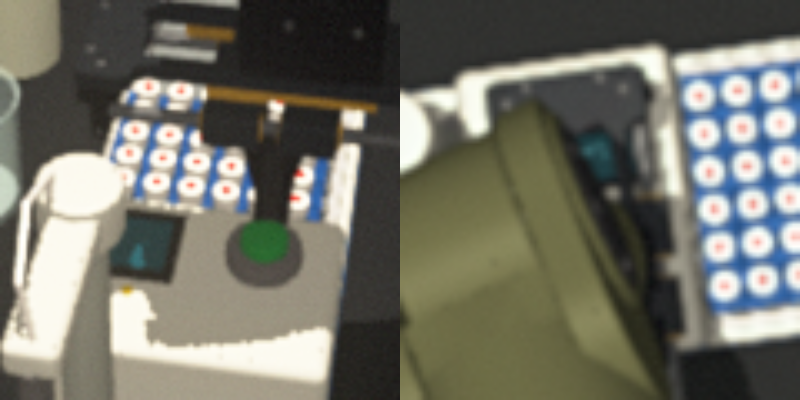

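The side crop shows the fingertips directly above the green key (265,240) and only a few mm short in +x. I'll correct that and press slowly.

>>> play_rows(targets=[{"claw":1,"linear":[0.1,0.1,0.1],"rotation":[0,0,0]},{"claw":1,"linear":[0.1,0.08,0.05],"rotation":[0,0,0]},{"claw":1,"linear":[0.1,0,0],"rotation":[0,-0.005,0.004]},{"claw":1,"linear":[0.12,0,0],"rotation":[0,0,0]},{"claw":1,"linear":[0.12,0,0],"rotation":[0,0,0]},{"claw":1,"linear":[0.12,0,0],"rotation":[0,0,0]}])

```text
time: 11.77
position: [0.4769, 0.2036, 0.1166]
tool_rot: [-0.088, 1.56, 0.097]
ft_force: [-0.3, 0.4, 0.3]
grip_width: 0.01
```

>>> play_rows(targets=[{"claw":1,"linear":[0.1,0,0],"rotation":[0,0,0]},{"claw":1,"linear":[0.1,0,0],"rotation":[0,0,0]}])

```text
time: 11.93
position: [0.4768, 0.2036, 0.1111]
tool_rot: [-0.088, 1.56, 0.097]
ft_force: [-0.6, 0.3, 2.8]
grip_width: 0.004
```

>>> play_rows(targets=[{"claw":1,"linear":[0.1,0,-0.05],"rotation":[0,0,0]},{"claw":1,"linear":[0.1,0,0],"rotation":[0,0,0]}])

```text
time: 12.1
position: [0.4769, 0.2037, 0.1079]
tool_rot: [-0.087, 1.558, 0.097]
ft_force: [-10.1, -3.8, 27.8]
grip_width: 0.003
```

>>> play_rows(targets=[{"claw":1,"linear":[0.1,0,0],"rotation":[0,0,0]},{"claw":1,"linear":[0.1,0,0],"rotation":[0,0,0]}])

```text
time: 12.27
position: [0.4769, 0.2037, 0.1081]
tool_rot: [-0.085, 1.561, 0.099]
ft_force: [-6.3, -2.7, 19.6]
grip_width: 0.006
```

```bash
python3 - <<'E'
from h import *
print(get_state()['ft_force'],get_state()['position'])
s=get_image('side'); cv2.imwrite('pics/s5full.png',s); b=cv2.imread('pics/side0.png')
cv2.imwrite('pics/s5.png',np.hstack([cv2.resize(i[265:310,275:325],(400,360),interpolation=cv2.INTER_CUBIC) for i in(b,s)]))
E
```

```text
[-6.29574848 -2.70865569 19.58457916] [0.47685377 0.20366385 0.1081104 ]
```

View pics/s5.png

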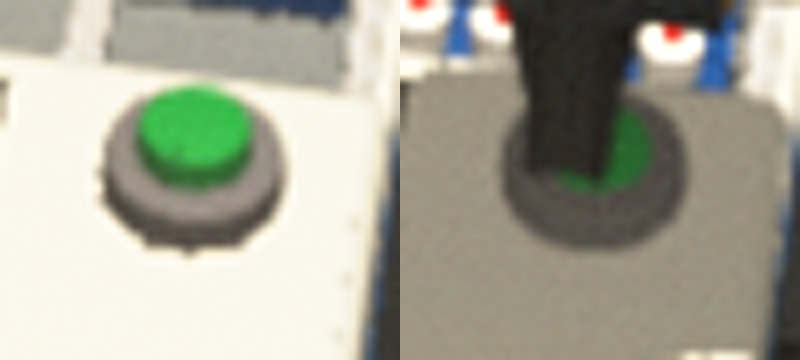

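The right half shows the closed fingers (columns 527–605) pressing about 7 mm off the key centre (595), with one edge over the grey collar. Full travel is therefore not certain. I'll lift, centre and press again.

>>> play_rows(targets=[{"claw":1,"linear":[-0.3,0,0],"rotation":[0,0,0]},{"claw":1,"linear":[-0.4,0,0],"rotation":[0,0,0]},{"claw":1,"linear":[-0.2,-0.1,-0.15],"rotation":[0,0.008,0]},{"claw":1,"linear":[0,-0.05,-0.1],"rotation":[0,0,0]},{"claw":1,"linear":[0,0,0],"rotation":[0,0,0]},{"claw":1,"linear":[0,0,0],"rotation":[0,0,0]}])

```text
time: 12.82
position: [0.4702, 0.1986, 0.1327]
tool_rot: [-0.085, 1.574, 0.099]
ft_force: [-0.5, 0.2, -0.2]
grip_width: 0.007
```

```bash
python3 - <<'E'
from h import *
plan([.470,.2005,.115])
E
```

```text
g 1 turn/90 [ 2.    -0.009  0.005] deg 180.0
g -1 turn/90 [-0.    -0.003 -0.006] deg 0.6
t 12.8167 pos [0.4702 0.1986 0.1327] F [-0.5  0.2 -0.2] q [-0.92  0.09  0.5   1.92 -0.06  1.14 -0.28] R now
 [[-0.006 -0.117  0.993]
 [ 0.009  0.993  0.117]
 [-1.     0.009 -0.005]]
[0.47  0.2   0.115] now-frame [0.71 0.07 0.  ] aligned-frame [ 0.71  0.08 -0.  ]
```

>>> play_rows(targets=[{"claw":1,"linear":[0.2,0.06,0],"rotation":[0,0,0]},{"claw":1,"linear":[0.2,0,0],"rotation":[0,0,0]},{"claw":1,"linear":[0.15,0,0],"rotation":[0,0,0]},{"claw":1,"linear":[0.1,0,0],"rotation":[0,0,0]},{"claw":1,"linear":[0,0,0],"rotation":[0,0,0]}])

```text
time: 13.23
position: [0.4687, 0.2, 0.1126]
tool_rot: [-0.087, 1.576, 0.098]
ft_force: [0.5, -0.2, 1.5]
grip_width: -0.0
```

>>> play_rows(targets=[{"claw":1,"linear":[0.08,0,0],"rotation":[0,0,0]}])

```text
time: 13.32
position: [0.4687, 0.2001, 0.1106]
tool_rot: [-0.087, 1.577, 0.098]
ft_force: [-0.5, -1.2, 2.8]
grip_width: 0.002
```

>>> play_rows(targets=[{"claw":1,"linear":[0.08,0,0],"rotation":[0,0,0]}])

```text
time: 13.4
position: [0.4687, 0.2, 0.1086]
tool_rot: [-0.087, 1.577, 0.098]
ft_force: [-1.3, 0.0, 4.0]
grip_width: 0.005
```

>>> play_rows(targets=[{"claw":1,"linear":[0.08,0,0],"rotation":[0,0,0]}])

```text
time: 13.48
position: [0.4688, 0.2, 0.108]
tool_rot: [-0.087, 1.577, 0.098]
ft_force: [-7.5, -3.5, 23.7]
grip_width: 0.006
```

>>> play_rows(targets=[{"claw":1,"linear":[0.08,0,0],"rotation":[0,0,0]}])

```text
time: 13.57
position: [0.4688, 0.2001, 0.1081]
tool_rot: [-0.086, 1.578, 0.098]
ft_force: [-6.1, -2.6, 19.6]
grip_width: -0.0
```

The spring force rose to 4.0 N, then a hard stop came at z=0.108, the same height as the first press. That is full travel. Release and retreat.

>>> play_rows(targets=[{"claw":1,"linear":[-0.2,0,0],"rotation":[0,0,0]},{"claw":1,"linear":[-0.4,0,0],"rotation":[0,0,0]},{"claw":1,"linear":[-0.8,0,0],"rotation":[0,0,0]},{"claw":1,"linear":[-0.9,0,0],"rotation":[0,0,0]},{"claw":1,"linear":[-0.9,0,0],"rotation":[0,0,0]},{"claw":1,"linear":[-0.9,0,0],"rotation":[0,0,0]},{"claw":1,"linear":[-0.9,0,0],"rotation":[0,0,0]},{"claw":1,"linear":[-0.9,0,0],"rotation":[0,0,0]},{"claw":1,"linear":[-0.5,0,0],"rotation":[0,0,0]},{"claw":1,"linear":[0,0,0],"rotation":[0,0,0]}])

```text
time: 14.4
position: [0.4697, 0.1978, 0.2774]
tool_rot: [-0.085, 1.579, 0.097]
ft_force: [-0.2, 0.7, 0.1]
grip_width: 0.004
```

>>> play_rows(targets=[{"claw":1,"linear":[0,-0.8,0],"rotation":[0,0,0]},{"claw":1,"linear":[0,-1,0],"rotation":[0,0,0]},{"claw":1,"linear":[0,-1,0],"rotation":[0,0,0]},{"claw":1,"linear":[0,-1,0],"rotation":[0,0,0]},{"claw":1,"linear":[0,-1,0],"rotation":[0,0,0]},{"claw":1,"linear":[0,-1,0],"rotation":[0,0,0]},{"claw":1,"linear":[0,-1,0],"rotation":[0,0,0]},{"claw":1,"linear":[0,-1,0],"rotation":[0,0,0]},{"claw":1,"linear":[0,-0.6,0],"rotation":[0,0,0]},{"claw":1,"linear":[0,0,0],"rotation":[0,0,0]}])

```text
time: 15.23
position: [0.4919, -0.0183, 0.2684]
tool_rot: [-0.091, 1.585, 0.101]
ft_force: [0.2, 0.1, 0.9]
grip_width: 0.003
```

```bash
python3 - <<'E'
from h import *
s=get_state(); print(s['time'],s['position'],s['ft_force'])
t=get_image('top'); d=get_image('side')
o=np.zeros((600,800,3),np.uint8); o[:300,:600]=cv2.resize(t[100:280,120:360],(600,300))[:300] if 0 else cv2.resize(t[140:280,120:400],(600,300)); o[300:,:400]=cv2.resize(d[150:360,180:460],(400,300)); o[300:,400:]=cv2.resize(d[220:300,240:340],(400,300)); cv2.imwrite('pics/fin.png',o)
E
```

```text
15.2333 [ 0.4918594  -0.0183086   0.26835822] [0.20368203 0.12462407 0.90814801]
```

View pics/fin.png

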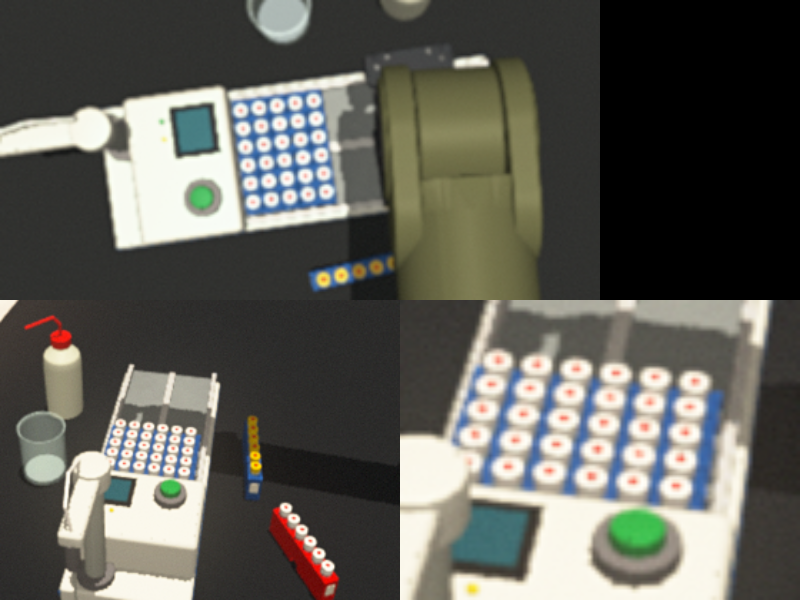

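The final view shows the row closed up at the stop, the key back up, and the spare, beaker and bottle in place. The first spacing in the side crop looks slightly wide, so I'll measure the cap pitches.

```bash
python3 - <<'E'
from h import *
def pts(n):
    im=get_image(n); C=cam(n); big=cv2.resize(im,None,fx=4,fy=4,interpolation=cv2.INTER_CUBIC).astype(int)
    red=((big[:,:,2]-big[:,:,1])>45).astype(np.uint8)
    k,l,st,ce=cv2.connectedComponentsWithStats(red); P=[]
    for i in range(1,k):
        if st[i,4]>15:
            q=ray(n,(ce[i]+.5)/4-.5,.09,C)-np.array([.5125,.1625,.09])
            a,b=q@ex*1000,q@ey*1000
            if -120<a<5 and abs(b)<66: P.append((a,b))
    P=np.array(P); print(n,len(P)); P=P[P[:,0].argsort()[::-1]]
    if len(P)==30:
        g=P.reshape(5,6,2); g=np.array([r[r[:,1].argsort()] for r in g]); print(g[:,:,0].round(1)); print('pitch',np.diff(g[:,:,0].mean(1)).round(2))
    else: print(P.round(0).tolist())
pts('side'); pts('top')
E
```

```text
side 29
[[-11.0, 28.0], [-11.0, 8.0], [-12.0, 48.0], [-12.0, -32.0], [-12.0, -12.0], [-31.0, -32.0], [-31.0, 8.0], [-32.0, -12.0], [-32.0, 28.0], [-32.0, 48.0], [-32.0, -52.0], [-51.0, 48.0], [-52.0, -32.0], [-52.0, 8.0], [-52.0, -12.0], [-52.0, 28.0], [-52.0, -52.0], [-71.0, 48.0], [-71.0, 28.0], [-72.0, -52.0], [-72.0, 8.0], [-72.0, -32.0], [-72.0, -12.0], [-91.0, -32.0], [-91.0, -12.0], [-91.0, -52.0], [-92.0, 8.0], [-92.0, 48.0], [-92.0, 28.0]]
top 30
[[ -9.5  -9.2  -9.1  -9.   -9.   -8.8]
 [-29.8 -29.4 -29.  -29.5 -29.  -29. ]
 [-49.5 -49.3 -49.3 -48.6 -48.8 -49.1]
 [-69.1 -69.4 -69.5 -69.  -68.9 -69.3]
 [-89.4 -89.2 -89.  -89.3 -89.1 -88.6]]
pitch [-20.15 -19.83 -20.11 -19.91]
```

The pitches are 20 mm with a closed, square train, and the leading cap line is about 10 mm before the stop.

```bash
python3 -c "from bench import close_job; print(close_job())"
```

```text
the job is handed in; nothing more can be done
None
```

I pushed the five cassettes home against the end stop as one closed train, then pressed and released the green start key. The job was handed in at about 15.4 s.

- **Row:** With the row at the stop, 15 N of push produced no further motion. After I backed off, the top camera gave cap pitches of 19.8–20.2 mm. The leading cap line was about 9–10 mm from the estimated stop face, against 10 mm when fully home. The side camera found only 29 of the 30 caps, but they also sat 20 mm apart; its leading line read 11–12 mm.
- **Key:** I pressed it twice. The first press was about 7 mm off centre with an edge over the collar, so I could not be sure it was full. The second was centred: the force rose to 4.0 N, then hit a hard stop at the same height. I did not read the key's travel directly. The last picture shows it back up.
- **Surroundings:** In the last picture, judged by eye, the spare cassette, beaker and wash bottle are where they were, and the arm is clear with no contact force.

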